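# Set the drip tray under the contact grill and hold its lid on the tipping point to drain

## Task

The washed drip tray lies upside down on the worktop: turn it over, lay it flat on the worktop with its open side up under the grill's drain spout so that the spout drips into it, and let go of it. Then take the closed lid by its handle, lift it to its tipping point, just short of upright, where it would fall neither shut nor backwards, and finish while still holding it there by the handle, so that the fat runs off the upper plate into the tray. Do not let the lid drop or go over backwards, and leave the other things where they are.

Things in the scene. Friction and masses are not known exactly. Their poses are not given: they have to be found in the camera images.
- grill: Small contact grill, fixed to the worktop: black base 150 deep x 172 wide, steel lid, closed 98 mm high. Origin: centre of its underside, at z = 0. Front (handle, spout) is its -x, back (hinge) its +x, z up; only its yaw varies. Its pan overhangs: underside at z = 36 mm, front edge at x = -75 mm. The foot below ends at x = -40 mm, so the space under the pan is free in front of that.
- spout (a point): Drain spout: open steel trough 30 mm wide in the middle of the grill's front, overhanging it by 17 mm. The point lies on its underside, 4 mm short of the lip, at (-88, 0, 39) mm in the grill's frame. The 22 mm high tray passes under it.
- grill_lid (a joint): Angle of the lid in rad: 0 = closed (as it starts), grows as the front rises, 1.57 = upright, 1.95 = back stop. The hinge is nearly frictionless; lid with handle weighs 0.55 to 0.85 kg. It balances at 1.43 rad (82 degrees): below that it falls shut, above it falls backwards. The lid is 174 mm wide and reaches 162 mm forward of the hinge.
- lid_hinge (a point): Middle of the hinge pin at the back of the grill, (82, 0, 64) mm in the grill's frame; the lid turns about the grill's y axis through it.
- lid_handle (a point): Centre of the handle: black round bar, 25 mm thick, 50 mm long, parallel to the hinge, both ends free, on two arms, with a 23 mm gap to the lid's front edge. Closed: 198 mm before the hinge, 16 mm above it (z = 80 mm). In balance: 12 mm before the hinge, z = 262 mm. Can be gripped across its two ends from above; it may turn between the pads as the lid swings.
- drip_tray: Loose plain steel tray, open box 130 (x) x 60 (y) x 22 (z) mm outside, walls and floor 3 mm, 0.13 to 0.21 kg. Origin: centre of the outside of its floor; z points from floor to open side, x along its length. Starts upside down, floor on top (two raised beads along it), origin 22 mm above the worktop. Both ends are flat and alike; it stands steadily on either. Can be gripped across its width.
- jar_1: Bystander: a lidded food jar, 71 x 76 x 98 mm, origin at the centre of its underside.
- tin_2: Bystander: a small food tin, 57 mm in diameter, 72 mm high, origin at the centre of its underside.
- pink_mug: Bystander: a pink mug, 78 x 112 x 92 mm, origin at the centre of its underside.
- fork_1: Bystander: a steel table fork, 204 x 28 x 16 mm, origin at the centre of its underside.
- table_shaker: Bystander: a glass salt shaker, 44 mm in diameter, 90 mm high, origin at the centre of its underside.
- mill_1: Bystander: a glass pepper shaker, 44 mm in diameter, 90 mm high, origin at the centre of its underside.

How it is judged:
By the outcome, as a careful person would: the job done as asked, in the order asked, and still so for the second after the job is handed in, while the arm keeps its last pose, push and grip.
It also fails if it takes over 67 s, if anything falls off the work surface, if the arm or the gripper's body presses on something with over 40 N, if the wrist force passes 120 N, or if a joint passes its speed limit or range.

## Robot

A 6-joint arm with a two-finger parallel gripper is mounted at the origin on a cart in front of the work surface, level with it; the furniture and walls round the work are solid. World frame = base frame: x ahead of the robot, y to its left, z up, the work surface at z = 0. Lengths are in m, angles in rad, forces in N, time in s.
With the tool pointing down it reaches from about 0.375 to 0.9 m from the base axis. Payload 3.1 kg.
Tool frame: the origin (TCP) lies between the finger pads; the fingertips stand manip.finger_overhang ahead of it and the grasp point (between the pads) lies 5 mm behind it (manip.finger_overhang is the distance from the TCP to the fingertips, in m); z points along the fingers, y is the line along which they close (so a half turn about z gives the same grasp; the last joint's range is limited). The gripper opens to 85 mm and grips with 20 to 120 N. Pads are 22 mm wide; open, the fingers measure 114 mm over their backs; the gripper's body (76 mm by 85 mm) begins 54 mm behind the grasp point. The pads swing forward as they close: fully open they stand 13 mm farther back than shut.
Start: joints at [0.921, 0.527, 1.433, -0, 1.181, -0.178], TCP at [0.283, 0.557, 0.245] pointing down, gripper open.
Joint ranges: [-3.08, 3.08], [-0.75, 2.2], [0.22, 2.44], [-1.43, 4.57], [0, 2.65], [-2.85, 2.85]. Speed limits (rad/s): [2.79, 2.79, 3.14, 3.14, 3.14, 3.14].

## Interface

Orientations are given as a unit quaternion [x, y, z, w].
In Python, from station import manip gives the robot as it stands.
- The arm moves only by the tool drive_tool, never from a script. Its argument "plan" is a list of rows, each a list of 7 numbers: the shift along the tool's x, y, z in m, then the turn, a rotation vector about the tool's x, y, z in degrees, then the opening, from -1 (shut) to 1 (fully open). In form: [[x, y, z, wx, wy, wz, gripper], ...]. A call has 1 to 10 rows; each row shifts and turns the commanded pose from where the row before left it, along the tool's axes as they then stand; what a row does not reach is not made up. A row lasts 1/10 s, in which the tool goes at most 50 mm and 8.59 degrees, less where a joint would pass 70% of its speed; a pose out of reach is approached as far as the arm can. A call is refused whole if a number of a shift passes 0.05 or a number of a turn 8.59, either way. A call with a gripper value outside its range is refused whole. The fingers move at their own pace and stop on an object; "newtons" is the grip in N (left out, the last holds). Time passes only in rows, so rows that do not move let the fingers close. It gives the time, the measured TCP pose, the force, the opening and the grip force at its end, in the units of the state.
- manip.sense(): the state, without advancing time (a new reading comes with each control period).
- manip.snapshot(name): name is "scene" or "top"; returns a dict with "image" (420x560x3 uint8, red, green, blue), "z_map" (420x560 float32, m along the optical axis (not along the pixel's ray), 0 where there is no reading), "fov_y" (degrees; the focal length in pixels is half the picture's height over the tangent of half this angle, whatever the lens; pixels are square), "cx", "cy" (the principal point, pixels), "extrinsics" (4x4, takes a point from camera to world coordinates). Camera axes: x right, y up, looking along -z (the intrinsics and any distortion apply to the point x, -y, -z); pixel columns grow to the right and rows downward; lengths in m; the calibration is good to about 2 mm. A picture is of the moment at which its call begins.
- manip.sign_off(): hands the job in; it is judged then, once.
The state is a dict: "t": time; "q": joint angles; "qd": joint speeds; "tau": joint torques, N m; "tcp_pos": TCP position; "tool_rot": TCP orientation; "force": force on the tool from outside, world axes, zero at the start; "ft_torque": the same for the moment, N m; "finger_gap": opening from 0.0 (shut) to 1.0 (fully open); "gripper_force": force on a finger pad.
Only numpy, scipy, OpenCV 4.12 (cv2) and the standard library are available. Lean on these libraries where they do the work, as an engineer would, in place of code of your own. Each camera call takes 0.05 s, during which the arm holds its last target. There are 200 camera calls.

## Working session

There is one attempt and no reset: what is moved stays moved. The work goes in short steps, Python scripts to look and compute and a tool call to move; the robot and the scene stay as the last step left them, time stands still between calls to the robot, and variables do not carry over. Pictures are saved under pics/ and viewed, at most 10 in all, crops included, and the job is handed in when it is done.

Besides the shell and the picture viewer there is one more tool, called as name([rows], argument=value, ...), one row to a line, values as JSON. drive_tool: Moves the arm, as the interface text tells. Its arguments: {"type":"object","properties":{"plan":{"type":"array"},"newtons":{"type":"number"}},"required":["plan"]}

```bash
mkdir -p pics; ls; cat > h.py <<'E'
import numpy as np, cv2
from station import manip
from scipy.spatial.transform import Rotation as R
def snap(n):
    s=manip.snapshot(n); im=s["image"]; z=s["z_map"]; H,W=z.shape
    f=H/2/np.tan(np.radians(s["fov_y"])/2)
    v,u=np.mgrid[:H,:W]
    P=np.stack([(u-s["cx"])/f*z,-(v-s["cy"])/f*z,-z],-1)
    T=np.array(s["extrinsics"]); P=P@T[:3,:3].T+T[:3,3]; P[z==0]=np.nan
    return im,P,s,f,T
def save(im,n): cv2.imwrite("pics/"+n,im[...,::-1])
E
python3 - <<'E'
from h import *
for n in("scene","top"):
    im,P,s,f,T=snap(n); print(n,f,s["cx"],s["cy"],s["fov_y"],[k for k in s],T.round(3).tolist(),np.isnan(P[...,0]).mean())
    np.savez(f"{n}0.npz",im=im,P=P,T=T,f=f,c=[s["cx"],s["cy"]])
    save(im,n+"0.png")
print(manip.sense(),manip.finger_overhang)
E
```

```text
pics
scene 443.906456958066 281.82721413864414 216.35022010433931 50.63510049208697 ['image', 'z_map', 'fov_y', 'cx', 'cy', 'extrinsics'] [[0.508, 0.548, -0.664, -0.275], [-0.862, 0.333, -0.384, -0.524], [0.011, 0.767, 0.641, 0.904], [0.0, 0.0, 0.0, 1.0]] 0.03159438775510204
top 451.0200483221205 280.08784706699873 208.08510168901998 49.934431472423455 ['image', 'z_map', 'fov_y', 'cx', 'cy', 'extrinsics'] [[0.02, 0.999, -0.03, 0.522], [-1.0, 0.02, -0.005, -0.027], [-0.004, 0.03, 1.0, 1.151], [0.0, 0.0, 0.0, 1.0]] 0.003937074829931973
{'t': 0.1, 'q': array([ 9.21512023e-01,  5.28401471e-01,  1.43380381e+00, -2.42090775e-05,
        1.18141449e+00, -1.78487642e-01]), 'qd': array([ 1.90624661e-05, -1.34796211e-03, -2.95369083e-03, -1.19624441e-03,
        1.83428182e-04, -1.09805131e-03]), 'tau': array([-8.36478193e-07, -4.43302202e+01, -1.78588861e+01, -2.48131182e-04,
        3.84370724e-03,  1.09461914e-05]), 'tcp_pos': array([0.28307878, 0.5565026 , 0.24440466]), 'tool_rot': array([ 2.33225750e-01,  9.72422090e-01, -9.32480325e-04, -3.97374375e-04]), 'force': array([-0.22118388,  0.7139803 , -0.14844955]), 'ft_torque': array([-0.05461907, -0.02347936, -0.0603194 ]), 'gripper_force': 0.0, 'finger_gap': 1.0010272205081205} 0.014
```

View pics/scene0.png

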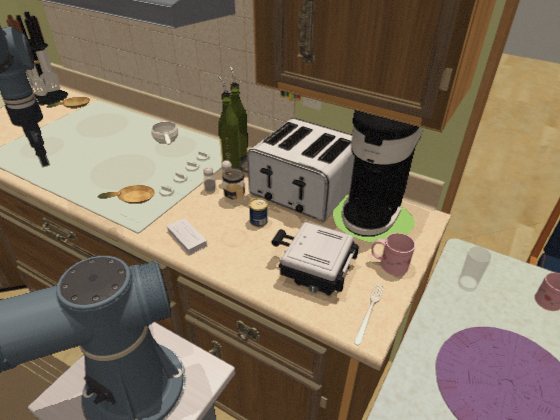

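View pics/top0.png

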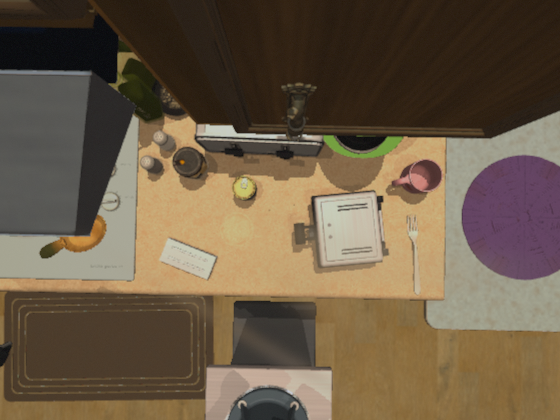

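The scene view shows the upside-down tray at about (187,235) and the grill at (318,258), with its handle at (284,240). In the top view the tray is at (188,258), the lid at (348,229), the handle at (300,234) and the tin at (245,188). The grill's front faces left in the image, which is world +y. Next I'll measure the points.

```bash
python3 - <<'E'
from h import *
for n in("scene","top"):
    d=np.load(n+"0.npz"); im,P=d["im"],d["P"]; hsv=cv2.cvtColor(im,cv2.COLOR_RGB2HSV)
    x,y,z=P[...,0],P[...,1],P[...,2]
    print(n,"table z",np.nanmedian(z[(x>.35)&(x<.45)&(y>-.0)&(y<.08)&(abs(z)<.02)]))
    def rect(m,nm):
        m=cv2.morphologyEx(m.astype(np.uint8),cv2.MORPH_OPEN,np.ones((3,3)))
        k,l,st,_=cv2.connectedComponentsWithStats(m)
        if k<2: print(nm,"none");return
        i=1+st[1:,4].argmax(); q=P[l==i]
        r=cv2.minAreaRect((q[:,:2]*1000).astype(np.float32)); print(nm,st[i].tolist(),"rect",np.round(r[0],1),np.round(r[1],1),round(r[2],1),"z",np.percentile(q[:,2],[5,50,95]).round(4))
    rect((hsv[...,1]<70)&(x>.3)&(x<.5)&(y>.1)&(y<.35)&(z>.010)&(z<.04),"tray")
    rect((x>.3)&(x<.65)&(y<.05)&(y>-.32)&(z>.084)&(z<.105),"lidtop")
    rect((x>.35)&(x<.65)&(y<.05)&(y>-.32)&(z>.03)&(z<.105),"grill")
    rect((x>.40)&(x<.55)&(y<.0)&(y>-.1)&(z>.05)&(z<.1)&(hsv[...,2]<110),"handle")
    rect((x>.5)&(x<.62)&(y<.12)&(y>.02)&(z>.05)&(z<.1),"tin")
    rect((x>.5)&(x<.75)&(y<.3)&(y>.12)&(z>.06)&(z<.13),"jar")
    # pixels near handle
    c=(234,300) if n=="top" else (240,284)
    print(np.round(P[c[0]-16:c[0]+17:4,c[1]-16:c[1]+21:4]*1000).astype(int).tolist() if n=="top" else "")
E
```

```text
scene table z -0.0005903727950806736
tray [168, 219, 38, 33, 683] rect [424.2 207.4] [138.6  59.9] 69.8 z [0.0152 0.0213 0.0242]
lidtop [281, 222, 72, 56, 2496] rect [ 506.9 -184.1] [167.8 146.4] 6.8 z [0.0885 0.0964 0.0996]
grill [271, 222, 88, 70, 3921] rect [ 502.9 -167.3] [172.7 219.5] 6.8 z [0.0466 0.0928 0.0992]
handle [272, 230, 19, 16, 171] rect [494.6 -80.3] [50.  36.9] 4.3 z [0.0766 0.0862 0.0929]
tin [249, 199, 19, 16, 234] rect [596.3  66.3] [46.9 58.2] 0.6 z [0.0522 0.0671 0.0716]
jar [221, 161, 23, 29, 487] rect [671.7 226.4] [137.   70.9] 63.8 z [0.0655 0.0915 0.0988]

top table z 6.877261962934256e-05
tray [160, 239, 56, 40, 1273] rect [424.5 207.5] [130.   60.7] 69.8 z [0.0184 0.0222 0.0258]
lidtop [315, 192, 68, 75, 4377] rect [ 506.8 -183.3] [165.6 148.1] 6.4 z [0.0905 0.097  0.1009]
grill [294, 191, 95, 77, 5292] rect [ 504.9 -166.6] [174.1 220.1] 6.5 z [0.0684 0.0961 0.1006]
handle [294, 223, 11, 21, 192] rect [495.2 -68.9] [46.9 23.5] 5.8 z [0.0851 0.0901 0.0942]
tin [232, 180, 24, 20, 398] rect [596.7  67.1] [46.2 55.5] 0.6 z [0.0649 0.069  0.0725]
jar [173, 14
[... 824 characters left out ...]
4, -1], [492, -101, 43], [493, -109, 70], [494, -116, 97]], [[480, -33, -4], [480, -43, 0], [480, -53, -4], [483, -61, 86], [484, -70, 91], [484, -79, 94], [484, -89, 86], [484, -98, 88], [484, -108, 85], [485, -117, 88]], [[470, -33, 2], [470, -43, -1], [470, -53, 1], [474, -61, 85], [475, -70, 95], [474, -80, 87], [471, -94, 5], [471, -104, 0], [474, -109, 74], [475, -117, 92]], [[459, -33, -2], [460, -43, 0], [460, -53, 1], [460, -64, -1], [460, -74, 3], [461, -84, 5], [461, -94, 0], [461, -104, 2], [465, -109, 68], [466, -117, 93]], [[449, -33, 0], [449, -44, 0], [450, -54, -1], [450, -64, 0], [450, -74, 0], [450, -84, -1], [451, -94, 1], [451, -105, 1], [451, -115, 0], [457, -117, 89]]]
```

```bash
cat >> h.py <<'E'
from scipy.linalg import expm,logm
u=np.array([.3453,.9385,0]); up=np.array([0,0,1.])
def rot(d,y):
    d=np.array(d,float); d/=np.linalg.norm(d); y=np.array(y,float); y-=d*(y@d); y/=np.linalg.norm(y)
    return np.c_[np.cross(y,d),y,d]
def tilt(deg,dirv,y): # tool down, leaning to point along dirv by deg
    a=np.radians(deg); return rot(np.sin(a)*np.array(dirv)-np.cos(a)*up,y)
def here():
    s=manip.sense(); return np.array(s["tcp_pos"]),R.from_quat(s["tool_rot"]).as_matrix()
def tcp(grasp,Rm): return np.array(grasp)+.005*Rm[:,2]
def chain(wps,start=None):
    p,Q=start or here()
    for (p2,Q2,n) in wps:
        T1=np.eye(4);T1[:3,:3]=Q;T1[:3,3]=p;T2=np.eye(4);T2[:3,:3]=Q2;T2[:3,3]=p2
        E=expm(np.real(logm(np.linalg.inv(T1)@T2))/n)
        w=np.degrees(R.from_matrix(E[:3,:3]).as_rotvec())
        print(n,"x",[*E[:3,3].round(4).tolist(),*w.round(2).tolist()],"->",np.round(p2,3)); p,Q=p2,Q2
def st():
    s=manip.sense(); print({k:np.round(s[k],3).tolist() for k in("t","q","tcp_pos","force","gripper_force","finger_gap")},"z",R.from_quat(s["tool_rot"]).as_matrix()[:,2].round(3),"y",R.from_quat(s["tool_rot"]).as_matrix()[:,1].round(3))
E
python3 - <<'E'
from h import *
C=np.array([.4245,.2075,0]); y=[.9385,-.3453,0]
Rm=tilt(30,u,y); g=C-.055*u
R0=tilt(0,u,y)
chain([(tcp(g+.14*up,Rm),Rm,14),(tcp(g+.0235*up,Rm),Rm,6),(tcp(g+.165*up,Rm),Rm,5),(tcp(g+.165*up,tilt(-60,u,y)),tilt(-60,u,y),14)])
E
```

```text
14 x [-0.0334, -0.0051, -0.0005, -1.56, 1.75, 5.8] -> [0.406 0.158 0.136]
6 x [-0.0097, -0.0, 0.0168, 0.0, -0.0, 0.0] -> [0.406 0.158 0.019]
5 x [0.0142, -0.0, -0.0245, 0.0, -0.0, 0.0] -> [0.406 0.158 0.161]
14 x [-0.0006, -0.0, -0.0, 0.0, -6.43, 0.0] -> [0.404 0.152 0.163]
```

drive_tool([
  [-0.0334,-0.0051,-0.0005,-1.56,1.75,5.8,1],
  [-0.0334,-0.0051,-0.0005,-1.56,1.75,5.8,1],
  [-0.0334,-0.0051,-0.0005,-1.56,1.75,5.8,1],
  [-0.0334,-0.0051,-0.0005,-1.56,1.75,5.8,1],
  [-0.0334,-0.0051,-0.0005,-1.56,1.75,5.8,1],
  [-0.0334,-0.0051,-0.0005,-1.56,1.75,5.8,1],
  [-0.0334,-0.0051,-0.0005,-1.56,1.75,5.8,1],
], newtons=60)

```text
t: 0.8
tcp_pos: [0.4234, 0.3725, 0.2219]
tool_rot: [0.554, 0.82, 0.116, -0.08]
force: [-0.2, -0.9, -1.4]
finger_gap: 1.001
gripper_force: 0.0
```

drive_tool([
  [-0.0334,-0.0051,-0.0005,-1.56,1.75,5.8,1],
  [-0.0334,-0.0051,-0.0005,-1.56,1.75,5.8,1],
  [-0.0334,-0.0051,-0.0005,-1.56,1.75,5.8,1],
  [-0.0334,-0.0051,-0.0005,-1.56,1.75,5.8,1],
  [-0.0334,-0.0051,-0.0005,-1.56,1.75,5.8,1],
  [-0.0334,-0.0051,-0.0005,-1.56,1.75,5.8,1],
  [-0.0334,-0.0051,-0.0005,-1.56,1.75,5.8,1],
  [0,0,0,0,0,0,1],
  [0,0,0,0,0,0,1],
])

```text
t: 1.7
tcp_pos: [0.4071, 0.159, 0.1359]
tool_rot: [0.793, 0.551, 0.213, -0.148]
force: [0.6, 0.5, -0.7]
finger_gap: 1.004
gripper_force: 0.0
```

```bash
python3 - <<'E'
from h import *
st()
C=np.array([.4245,.2075,0]); y=[.9385,-.3453,0]
Rm=tilt(30,u,y); g=C-.055*u
chain([(tcp(g+.14*up,Rm),Rm,1),(tcp(g+.0235*up,Rm),Rm,6)])
E
```

```text
{'t': 1.7, 'q': [-0.242, 0.517, 2.216, 1.039, 0.616, -0.816], 'tcp_pos': [0.407, 0.159, 0.136], 'force': [0.589, 0.492, -0.719], 'gripper_force': 0.0, 'finger_gap': 1.004} z [ 0.173  0.47  -0.866] y [ 0.938 -0.348 -0.001]
1 x [-0.001, -0.0005, -0.0002, 0.03, -0.06, -0.16] -> [0.406 0.158 0.136]
6 x [-0.0097, -0.0, 0.0168, 0.0, -0.0, 0.0] -> [0.406 0.158 0.019]
```

drive_tool([
  [-0.0105,-0.0005,0.0168,0,0,0,1],
  [-0.0097,0,0.0168,0,0,0,1],
  [-0.0097,0,0.0168,0,0,0,1],
  [-0.0097,0,0.0168,0,0,0,1],
  [-0.0097,0,0.0168,0,0,0,1],
  [-0.0097,0,0.0168,0,0,0,1],
  [0,0,0,0,0,0,1],
])

```text
t: 2.4
tcp_pos: [0.4073, 0.1603, 0.0179]
tool_rot: [0.792, 0.553, 0.213, -0.148]
force: [0.1, -0.1, -0.0]
finger_gap: 0.998
gripper_force: 0.0
```

drive_tool([
  [0,0,0,0,0,0,0.4],
  [0,0,0,0,0,0,0],
  [0,0,0,0,0,0,-1],
  [0,0,0,0,0,0,-1],
  [0,0,0,0,0,0,-1],
  [0,0,0,0,0,0,-1],
  [0,0,0,0,0,0,-1],
  [0,0,0,0,0,0,-1],
])

```text
t: 3.2
tcp_pos: [0.4068, 0.1596, 0.0208]
tool_rot: [0.792, 0.553, 0.214, -0.148]
force: [0.6, -1.2, 7.1]
finger_gap: 0.683
gripper_force: 65.1
```

```bash
python3 - <<'E'
from h import *
st(); im,P,*_=snap("scene"); save(cv2.resize(im[150:350,100:380],None,fx=2.4,fy=2.4),"s1.png")
E
```

```text
{'t': 3.2, 'q': [-0.241, 0.856, 2.259, 1.64, 0.524, -1.523], 'tcp_pos': [0.407, 0.16, 0.021], 'force': [0.566, -1.183, 7.057], 'gripper_force': 65.093, 'finger_gap': 0.683} z [ 0.176  0.471 -0.864] y [ 0.938 -0.345  0.003]
```

View pics/s1.png

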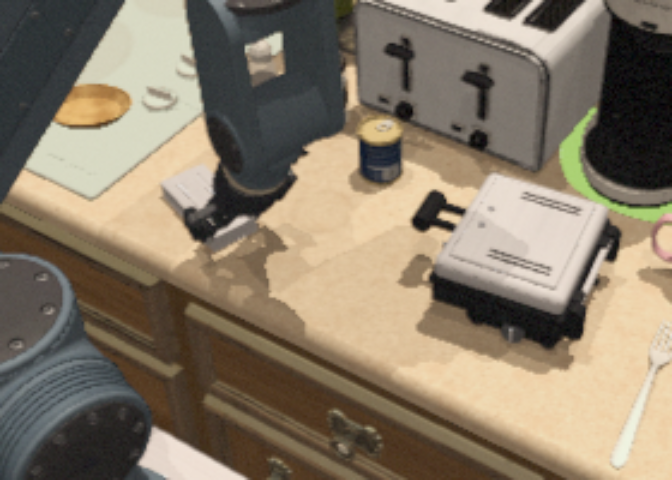

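The crop shows the gripper holding the near end of the tray at crop (225,215). The gap reads 58 mm, which matches the tray's width. Next: lift, then turn.

drive_tool([
  [0.0142,0,-0.0245,0,0,0,-1],
  [0.0142,0,-0.0245,0,0,0,-1],
  [0.0142,0,-0.0245,0,0,0,-1],
  [0.0142,0,-0.0245,0,0,0,-1],
  [0.0142,0,-0.0245,0,0,0,-1],
  [0,0,0,0,0,0,-1],
])

```text
t: 3.85
tcp_pos: [0.4075, 0.1591, 0.1639]
tool_rot: [0.791, 0.554, 0.215, -0.145]
force: [1.2, -0.2, -2.3]
finger_gap: 0.688
gripper_force: 65.3
```

drive_tool([
  [0,0,0,0,-6.4,0,-1],
  [0,0,0,0,-6.4,0,-1],
  [0,0,0,0,-6.4,0,-1],
  [0,0,0,0,-6.4,0,-1],
  [0,0,0,0,-6.4,0,-1],
  [0,0,0,0,-6.4,0,-1],
  [0,0,0,0,-6.4,0,-1],
  [0,0,0,0,0,0,-1],
])

```text
t: 4.65
tcp_pos: [0.4046, 0.1623, 0.1586]
tool_rot: [0.814, 0.574, -0.078, 0.048]
force: [0.6, -0.3, -2.2]
finger_gap: 0.679
gripper_force: 65.2
```

```bash
python3 - <<'E'
from h import *
st()
E
```

```text
{'t': 4.65, 'q': [0.222, 0.476, 1.894, -0.192, 0.889, 0.695], 'tcp_pos': [0.405, 0.162, 0.159], 'force': [0.635, -0.27, -2.159], 'gripper_force': 65.239, 'finger_gap': 0.679} z [-0.072 -0.168 -0.983] y [ 0.941 -0.337 -0.011]
```

drive_tool([
  [0,0,0,0,-6.2,0,-1],
  [0,0,0,0,-6.2,0,-1],
  [0,0,0,0,-6.2,0,-1],
  [0,0,0,0,-6.2,0,-1],
  [0,0,0,0,-6.2,0,-1],
  [0,0,0,0,-6.2,0,-1],
  [0,0,0,0,-6.2,0,-1],
  [0,0,0,0,-6.2,0,-1],
  [0,0,0,0,0,0,-1],
])

```text
t: 5.55
tcp_pos: [0.4029, 0.1602, 0.1562]
tool_rot: [0.706, 0.5, -0.415, 0.281]
force: [-0.5, 0.1, -2.2]
finger_gap: 0.68
gripper_force: 65.3
```

```bash
python3 - <<'E'
from h import *
st()
y=[.9385,-.3453,0]; p,Q=here(); Rm=tilt(-60,u,y); chain([(p-.03*up,Rm,4)])
im,P,*_=snap("scene"); save(cv2.resize(im[150:350,100:380],None,fx=2.4,fy=2.4),"s2.png")
E
```

```text
{'t': 5.55, 'q': [0.494, 0.844, 1.568, -0.608, 1.636, 1.095], 'tcp_pos': [0.403, 0.16, 0.156], 'force': [-0.495, 0.093, -2.24], 'gripper_force': 65.319, 'finger_gap': 0.68} z [-0.306 -0.812 -0.498] y [ 0.939 -0.342 -0.019]
4 x [0.0065, 0.0001, 0.0037, -0.09, 0.04, 0.26] -> [0.403 0.16  0.126]
```

View pics/s2.png

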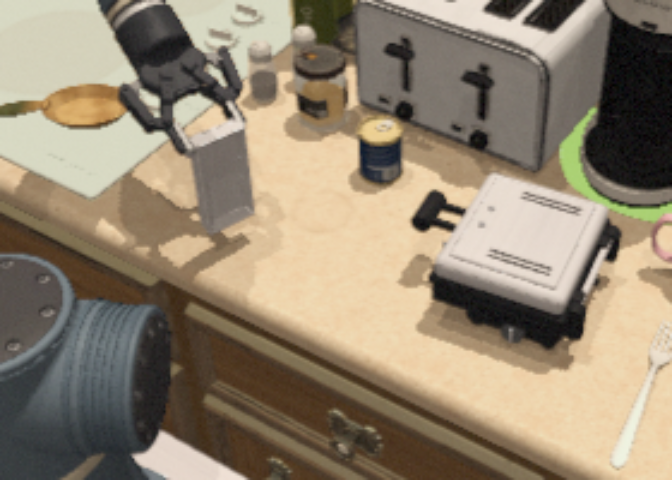

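The tray hangs upright at crop (222,180) with its open side facing the grill. I'll measure its tilt and its lower edge.

```bash
cat >> h.py <<'E'
def trayfit():
    im,P,*_=snap("scene"); p,Q=here(); q=P[250:420-180+60,100:380] if 0 else P.reshape(-1,3)
    w=np.array([.9385,-.3453,0]); r=q-p
    m=(abs(r@w)<.045)&(abs(r@u)<.08)&(q[:,2]>.008)&(q[:,2]<p[2]-.02)
    q=q[m]; r=r[m]
    lo=np.percentile(q[:,2],[.5,2]); print("n",len(q),"zmin",lo.round(4))
    for a,b in((0,.02),(.02,.04),(.04,.06),(.06,.08),(.08,.10),(.10,.13)):
        k=(q[:,2]>a)&(q[:,2]<=b)
        if k.sum()>5: print(a,k.sum(),"along u",np.percentile(r[k]@u*1000,[5,50,95]).round(1),"w",np.percentile(r[k]@w*1000,[2,98]).round(1))
E
python3 - <<'E'
from h import *
trayfit()
E
```

```text
n 730 zmin [0.0392 0.04  ]
0.02 16 along u [-20.7 -11.   -1. ] w [-20.8  20.4]
0.04 198 along u [-23.   -7.6  -0.1] w [-31.7  27.5]
0.06 121 along u [-20.6  -3.4   0.8] w [-31.7  28.3]
0.08 129 along u [-21.4  -3.7  -0.2] w [-30.9  28.4]
0.1 209 along u [-21.3  -3.1  -0.2] w [-30.4  29.1]
```

drive_tool([
  [0.0066,0,0.0038,-0.1,0,0.25,-1],
  [0.0066,0,0.0038,-0.1,0,0.25,-1],
  [0.0066,0,0.0038,-0.1,0,0.25,-1],
  [0.0066,0,0.0038,-0.1,0,0.25,-1],
  [0.0052,0,0.003,0,0,0,-1],
  [0,0,0,0,0,0,-1],
  [0,0,0,0,0,0,-1],
])

```text
t: 6.35
tcp_pos: [0.404, 0.1602, 0.1232]
tool_rot: [0.711, 0.494, -0.409, 0.29]
force: [0.6, 0.5, -1.1]
finger_gap: 0.681
gripper_force: 65.3
```

```bash
python3 - <<'E'
from h import *
st();trayfit()
E
```

```text
{'t': 6.35, 'q': [0.497, 0.897, 1.571, -0.614, 1.587, 1.152], 'tcp_pos': [0.404, 0.16, 0.123], 'force': [0.617, 0.493, -1.051], 'gripper_force': 65.319, 'finger_gap': 0.681} z [-0.295 -0.816 -0.497] y [ 0.939 -0.344  0.008]
n 624 zmin [0.0081 0.0085]
0 103 along u [-22.8  -7.3  -0.5] w [-29.   30.5]
0.02 115 along u [-21.2  -3.6  -0. ] w [-28.7  30.2]
0.04 124 along u [-20.4  -3.5   0.4] w [-29.   30.3]
0.06 129 along u [-21.8  -3.3   0.1] w [-29.1  30.8]
0.08 125 along u [-21.1  -3.5   0.1] w [-29.5  30.4]
0.1 28 along u [-21.2  -3.4   1.3] w [-29.4  29.8]
```

drive_tool([
  [0.0017,0,0.001,0,0,-0.4,-1],
  [0.0017,0,0.001,0,0,0,-1],
  [0,0,0,0,0,0,-1],
])

```text
t: 6.7
tcp_pos: [0.404, 0.1602, 0.1193]
tool_rot: [0.709, 0.496, -0.41, 0.288]
force: [0.1, 0.5, -2.3]
finger_gap: 0.684
gripper_force: 65.3
```

drive_tool([
  [0.0017,0,0.001,0,0,0,-1],
  [0,0,0,0,0,0,-1],
])

```text
t: 6.9
tcp_pos: [0.4041, 0.16, 0.118]
tool_rot: [0.709, 0.496, -0.41, 0.289]
force: [0.3, 0.5, 1.5]
finger_gap: 0.686
gripper_force: 65.5
```

```bash
python3 - <<'E'
from h import *
y=[.9385,-.3453,0]; p,Q=here(); R2=tilt(45,u,y)
g=np.array([.404,.160,.122])-.0255*u
w1=p-.11*Q[:,2]; d=R2[:,2]
chain([(w1,Q,4),(w1+.14*up-.04*u,tilt(-30,u,y),6),(tcp(g,R2)-.11*d+.10*up,tilt(20,u,y),8),(tcp(g,R2)-.11*d,R2,6),(tcp(g,R2),R2,6)])
E
```

```text
4 x [-0.0, -0.0, -0.0275, 0.0, 0.0, 0.0] -> [0.436 0.25  0.173]
6 x [-0.022, 0.0, -0.0109, 0.05, 5.04, 0.01] -> [0.423 0.212 0.313]
8 x [-0.0195, 0.0001, 0.0049, 0.0, 6.25, 0.0] -> [0.37  0.066 0.296]
6 x [-0.0085, -0.0, 0.0145, -0.0, 4.17, 0.0] -> [0.37  0.066 0.196]
6 x [0.0, 0.0, 0.0183, 0.0, -0.0, -0.0] -> [0.396 0.139 0.118]
```

drive_tool([
  [0,0,0,0,0,0,0.5],
  [0,0,0,0,0,0,1],
  [0,0,0,0,0,0,1],
  [0,0,0,0,0,0,1],
  [0,0,-0.015,0,0,0,1],
  [0,0,-0.025,0,0,0,1],
  [0,0,-0.035,0,0,0,1],
  [0,0,-0.035,0,0,0,1],
])

```text
t: 7.7
tcp_pos: [0.4365, 0.2505, 0.1728]
tool_rot: [0.709, 0.496, -0.41, 0.288]
force: [0.8, 0.6, -0.4]
finger_gap: 0.999
gripper_force: 0.0
```

drive_tool([
  [-0.022,0,-0.0109,0,5,0,1],
  [-0.022,0,-0.0109,0,5,0,1],
  [-0.022,0,-0.0109,0,5,0,1],
  [-0.022,0,-0.0109,0,5,0,1],
  [-0.022,0,-0.0109,0,5,0,1],
  [-0.022,0,-0.0109,0,5,0,1],
  [0,0,0,0,0,0,1],
])

```text
t: 8.4
tcp_pos: [0.4224, 0.2107, 0.3165]
tool_rot: [0.792, 0.553, -0.209, 0.151]
force: [-0.0, 0.9, -0.4]
finger_gap: 1.003
gripper_force: 0.0
```

drive_tool([
  [-0.0195,0,0.0049,0,6.25,0,1],
  [-0.0195,0,0.0049,0,6.25,0,1],
  [-0.0195,0,0.0049,0,6.25,0,1],
  [-0.0195,0,0.0049,0,6.25,0,1],
  [-0.0195,0,0.0049,0,6.25,0,1],
  [-0.0195,0,0.0049,0,6.25,0,1],
  [-0.0195,0,0.0049,0,6.25,0,1],
  [-0.0195,0,0.0049,0,6.25,0,1],
  [0,0,0,0,0,0,1],
])

```text
t: 9.3
tcp_pos: [0.3684, 0.0627, 0.2946]
tool_rot: [0.81, 0.561, 0.141, -0.099]
force: [-0.6, -0.1, -0.0]
finger_gap: 1.0
gripper_force: 0.0
```

```bash
python3 - <<'E'
from h import *
st()
w=np.array([.9385,-.3453,0]); c=np.array([.404,.160,0])
for n in("scene","top"):
    im,P,*_=snap(n); q=P.reshape(-1,3); r=q-c
    m=(abs(r@w)<.05)&(r@u<.04)&(r@u>-.05)&(q[:,2]>.01)&(q[:,2]<.14); q=q[m]
    t=q[q[:,2]>.115]; b=q
    rr=cv2.minAreaRect((q[:,:2]*1000).astype(np.float32)); print(n,len(q),np.round(rr[0],1),np.round(rr[1],1),rr[2],"zmax",np.percentile(q[:,2],[97,99.5]))
    for a in(.01,.04,.07,.1,.125):
        k=(q[:,2]>a)&(q[:,2]<a+.03)
        if k.sum()>5: print(a,k.sum(),((q[k]-c)@u*1000).mean().round(1),np.percentile((q[k]-c)@u*1000,[3,97]).round(1),np.percentile((q[k]-c)@w*1000,[3,97]).round(1))
    save(im,n+"3.png")
y=[.9385,-.3453,0]; R2=tilt(45,u,y); g=np.array([.404,.160,.122])-.0255*u; d=R2[:,2]
chain([(tcp(g,R2)-.11*d,R2,6),(tcp(g,R2),R2,6)])
E
```

```text
{'t': 9.3, 'q': [-0.418, 0.071, 2.044, 0.393, 1.085, -0.255], 'tcp_pos': [0.368, 0.063, 0.295], 'force': [-0.572, -0.116, -0.017], 'gripper_force': 0.0, 'finger_gap': 1.0} z [ 0.117  0.319 -0.94 ] y [ 0.936 -0.351 -0.003]
scene 787 [401.5 150. ] [28.9 63.6] 71.33582305908203 zmax [0.13080514 0.13164732]
0.01 174 -6.2 [-22.3   0.9] [-29.2  29.9]
0.04 190 -5.8 [-21.4   1.5] [-28.9  30.6]
0.07 187 -5.6 [-22.3   1.1] [-28.9  29.8]
0.1 191 -9.0 [-21.1   1.2] [-28.8  30.3]
0.125 134 -10.5 [-21.    1.8] [-27.6  29.8]
top 359 [400.4 148.3] [22.7 61.7] 69.87225341796875 zmax [0.13380168 0.13442765]
0.01 26 -16.1 [-23.4  -4.8] [-28.1  30.7]
0.04 25 -14.9 [-23.3  -3.3] [-27.4  30.7]
0.07 21 -15.1 [-23.1  -2.1] [-27.7  31. ]
0.1 159 -12.0 [-23.   -1.4] [-28.5  30.6]
0.125 264 -12.4 [-22.8  -1.9] [-27.8  29.4]
6 x [-0.0083, -0.0, 0.0145, -0.01, 4.2, -0.0] -> [0.37  0.066 0.196]
6 x [0.0, 0.0, 0.0183, 0.0, -0.0, -0.0] -> [0.396 0.139 0.118]
```

View pics/scene3.png

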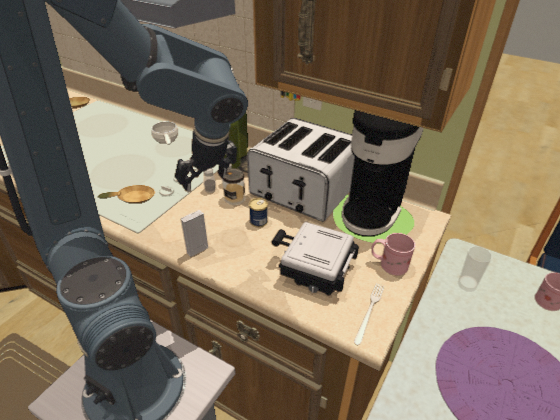

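The tray stands steadily at (194,234), vertical, with its top at 0.131 m. The open side faces the grill. I'll move to the pre-grasp pose and approach.

drive_tool([
  [-0.0083,0,0.0145,0,4.2,0,1],
  [-0.0083,0,0.0145,0,4.2,0,1],
  [-0.0083,0,0.0145,0,4.2,0,1],
  [-0.0083,0,0.0145,0,4.2,0,1],
  [-0.0083,0,0.0145,0,4.2,0,1],
  [-0.0083,0,0.0145,0,4.2,0,1],
  [0,0,0,0,0,0,1],
])

```text
t: 10.1
tcp_pos: [0.3702, 0.0681, 0.1946]
tool_rot: [0.756, 0.53, 0.313, -0.223]
force: [-0.1, 0.4, -0.2]
finger_gap: 0.999
gripper_force: 0.0
```

```bash
python3 - <<'E'
from h import *
st()
y=[.9385,-.3453,0]; R2=tilt(45,u,y); g=np.array([.4045,.160,.122])-.0255*u; d=R2[:,2]
chain([(tcp(g,R2)-.09*d,R2,2),(tcp(g,R2),R2,6)])
E
```

```text
{'t': 10.1, 'q': [-0.726, 0.466, 2.287, 0.906, 0.987, -1.128], 'tcp_pos': [0.37, 0.068, 0.195], 'force': [-0.093, 0.423, -0.171], 'gripper_force': 0.0, 'finger_gap': 0.999} z [ 0.237  0.668 -0.705] y [ 0.941 -0.339 -0.006]
2 x [0.0, 0.0003, 0.0088, -0.25, -0.08, 0.01] -> [0.375 0.08  0.182]
6 x [0.0, 0.0, 0.015, 0.0, -0.0, -0.0] -> [0.397 0.139 0.118]
```

drive_tool([
  [0,0.0003,0.0088,-0.25,0,0,1],
  [0,0.0003,0.0088,-0.25,0,0,1],
  [0,0,0.015,0,0,0,1],
  [0,0,0.015,0,0,0,1],
  [0,0,0.015,0,0,0,1],
  [0,0,0.015,0,0,0,1],
  [0,0,0.015,0,0,0,1],
  [0,0,0.015,0,0,0,1],
  [0,0,0,0,0,0,1],
])

```text
t: 11.0
tcp_pos: [0.3978, 0.1407, 0.1212]
tool_rot: [0.755, 0.532, 0.316, -0.216]
force: [0.7, -0.5, 0.1]
finger_gap: 1.002
gripper_force: 0.0
```

drive_tool([
  [0,0,0,0,0,0,0.4],
  [0,0,0,0,0,0,0.3],
  [0,0,0,0,0,0,0],
  [0,0,0,0,0,0,-1],
  [0,0,0,0,0,0,-1],
  [0,0,0,0,0,0,-1],
  [0,0,0,0,0,0,-1],
])

```text
t: 11.7
tcp_pos: [0.3978, 0.1385, 0.1221]
tool_rot: [0.757, 0.529, 0.318, -0.216]
force: [-0.2, -0.5, 6.8]
finger_gap: 0.677
gripper_force: 63.3
```

```bash
python3 - <<'E'
from h import *
st()
y=[.9385,-.3453,0]; p,Q=here(); l=p+.09*up; 
chain([(l,Q,4),(l,tilt(0,u,y),7),(l,tilt(-45,u,y),7)])
E
```

```text
{'t': 11.7, 'q': [-0.492, 0.701, 2.326, 1.333, 0.81, -1.426], 'tcp_pos': [0.398, 0.138, 0.122], 'force': [-0.179, -0.452, 6.793], 'gripper_force': 63.254, 'finger_gap': 0.677} z [ 0.253  0.663 -0.705] y [ 0.938 -0.348  0.009]
4 x [0.016, 0.0002, -0.0159, 0.0, -0.0, -0.0] -> [0.398 0.138 0.212]
7 x [0.0, -0.0, -0.0, 0.08, -6.46, 0.01] -> [0.398 0.138 0.212]
7 x [0.0, 0.0, -0.0, 0.0, -6.43, 0.0] -> [0.398 0.138 0.212]
```

drive_tool([
  [0.016,0,-0.016,0,0,0,-1],
  [0.016,0,-0.016,0,0,0,-1],
  [0.016,0,-0.016,0,0,0,-1],
  [0.016,0,-0.016,0,0,0,-1],
  [0,0,0,0,0,0,-1],
])

```text
t: 12.2
tcp_pos: [0.3974, 0.1378, 0.2131]
tool_rot: [0.757, 0.53, 0.318, -0.213]
force: [-0.4, -0.3, -2.0]
finger_gap: 0.678
gripper_force: 65.2
```

drive_tool([
  [0,0,0,0.1,-6.4,0,-1],
  [0,0,0,0.1,-6.4,0,-1],
  [0,0,0,0.1,-6.4,0,-1],
  [0,0,0,0,-6.4,0,-1],
  [0,0,0,0,-6.4,0,-1],
  [0,0,0,0,-6.4,0,-1],
  [0,0,0,0,-6.4,0,-1],
  [0,0,0,0,0,0,-1],
])

```text
t: 13.0
tcp_pos: [0.3975, 0.1402, 0.2108]
tool_rot: [0.818, 0.575, 0.004, -0.0]
force: [0.6, 0.9, -1.4]
finger_gap: 0.679
gripper_force: 65.0
```

drive_tool([
  [0,0,0,0,-6.4,0,-1],
  [0,0,0,0,-6.4,0,-1],
  [0,0,0,0,-6.4,0,-1],
  [0,0,0,0,-6.4,0,-1],
  [0,0,0,0,-6.4,0,-1],
  [0,0,0,0,-6.4,0,-1],
  [0,0,0,0,-6.4,0,-1],
  [0,0,0,0,0,0,-1],
])

```text
t: 13.8
tcp_pos: [0.3961, 0.139, 0.208]
tool_rot: [0.758, 0.531, -0.311, 0.215]
force: [-0.3, -0.3, -1.8]
finger_gap: 0.677
gripper_force: 65.0
```

```bash
python3 - <<'E'
from h import *
st()
im,P,*_=snap("scene"); save(cv2.resize(im[150:350,100:380],None,fx=2.4,fy=2.4),"s4.png")
im,P,*_=snap("top"); save(im,"t4.png"); np.save("P4.npy",P)
E
```

```text
{'t': 13.8, 'q': [0.412, 0.613, 1.682, -0.531, 1.461, 0.991], 'tcp_pos': [0.396, 0.139, 0.208], 'force': [-0.333, -0.342, -1.784], 'gripper_force': 65.029, 'finger_gap': 0.677} z [-0.243 -0.656 -0.714] y [ 0.939 -0.343 -0.005]
```

View pics/s4.png

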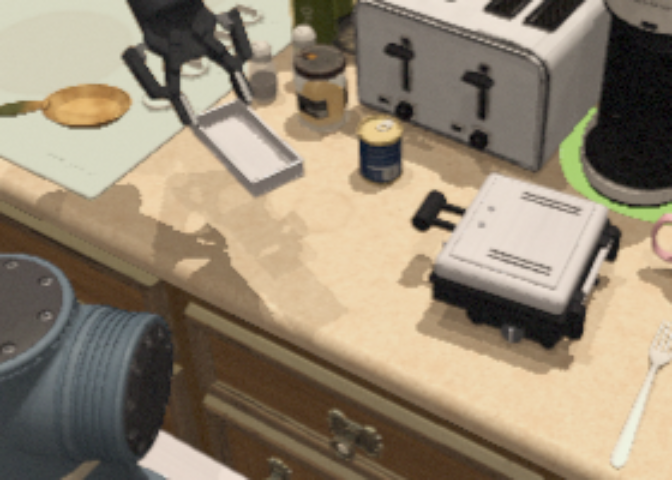

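The tray is right side up, with its open side visible at crop (245,150). I'll check how level it is in the gripper before carrying it over.

```bash
cat >> h.py <<'E'
h=np.array([.113,-.994,0]); yg=np.array([.994,.113,0])
def level(hd,n="top",zlo=.05):
    im,P,*_=snap(n); p,Q=here(); w=np.cross(up,hd); q=P.reshape(-1,3); r=q-p
    s=r@hd; t=r@w
    m=(abs(t)<.022)&(s>.02)&(s<.095)&(abs(r[:,2])<.06)
    A=np.c_[s[m],t[m],np.ones(m.sum())]; z=q[m,2]
    for _ in range(4):
        c,*_r=np.linalg.lstsq(A,z,rcond=None); k=abs(A@c-z)<.004; A,z=A[k],z[k]
    print("floor n",len(z),"slope along,cross deg",np.degrees(np.arctan(c[:2])).round(1),"inner floor z at s=0,.06",(c[2]).round(4),(c[2]+.06*c[0]).round(4),"tcp z",p[2].round(4))
    m=(abs(t)<.05)&(s>-.02)&(s<.15)&(r[:,2]<.06)&(r[:,2]>-.05); print("extent s",np.percentile(s[m],[1,99]).round(3),"t",np.percentile(t[m],[1,99]).round(3))
    return c
E
python3 - <<'E'
from h import *
level(-u); level(-u,"scene")
# target: grasp front; place high in front of grill first
E
```

```text
floor n 716 slope along,cross deg [-1.1 -0.1] inner floor z at s=0,.06 0.1885 0.1874 tcp z 0.2108
extent s [-0.019  0.123] t [-0.04   0.042]
floor n 293 slope along,cross deg [-1.1 -0.6] inner floor z at s=0,.06 0.1887 0.1876 tcp z 0.2113
extent s [-0.019  0.124] t [-0.042  0.043]
```

```bash
python3 - <<'E'
from h import *
st(); p,Q=here(); a=np.degrees(np.arccos(-Q[2,2]))+1.1; print(a)
Rf=tilt(a,h,yg); G=lambda x,z: np.array([.5075,-.185,z])+x*np.array([.113,-.994,0])
chain([(G(-.250,.15),Rf,8),(G(-.250,.032),Rf,7),(G(-.1835,.032),Rf,6)])
E
```

```text
{'t': 14.0, 'q': [0.411, 0.606, 1.684, -0.534, 1.462, 0.993], 'tcp_pos': [0.396, 0.138, 0.211], 'force': [-0.947, -0.475, -1.228], 'gripper_force': 65.061, 'finger_gap': 0.68} z [-0.24  -0.656 -0.716] y [ 0.939 -0.345  0.002]
45.4133840884884
8 x [-0.0001, 0.0117, 0.0109, -2.34, -0.13, -2.37] -> [0.479 0.064 0.15 ]
7 x [0.012, 0.0, 0.0118, -0.0, 0.0, -0.0] -> [0.479 0.064 0.032]
6 x [-0.0078, 0.0, 0.0079, -0.0, 0.0, -0.0] -> [ 0.487 -0.003  0.032]
```

drive_tool([
  [-0.0001,0.0117,0.0109,-2.34,-0.13,-2.37,-1],
  [-0.0001,0.0117,0.0109,-2.34,-0.13,-2.37,-1],
  [-0.0001,0.0117,0.0109,-2.34,-0.13,-2.37,-1],
  [-0.0001,0.0117,0.0109,-2.34,-0.13,-2.37,-1],
  [-0.0001,0.0117,0.0109,-2.34,-0.13,-2.37,-1],
  [-0.0001,0.0117,0.0109,-2.34,-0.13,-2.37,-1],
  [-0.0001,0.0117,0.0109,-2.34,-0.13,-2.37,-1],
  [-0.0001,0.0117,0.0109,-2.34,-0.13,-2.37,-1],
  [0,0,0,0,0,0,-1],
])

```text
t: 14.9
tcp_pos: [0.4792, 0.0625, 0.1507]
tool_rot: [0.615, 0.688, -0.258, 0.288]
force: [0.1, 0.4, -1.4]
finger_gap: 0.685
gripper_force: 65.1
```

drive_tool([
  [0.012,0,0.0118,0,0,0,-1],
  [0.012,0,0.0118,0,0,0,-1],
  [0.012,0,0.0118,0,0,0,-1],
  [0.012,0,0.0118,0,0,0,-1],
  [0.012,0,0.0118,0,0,0,-1],
  [0,0,0,0,0,0,-1],
  [0,0,0,0,0,0,-1],
])

```text
t: 15.6
tcp_pos: [0.479, 0.0647, 0.0668]
tool_rot: [0.615, 0.687, -0.257, 0.288]
force: [-3.4, 6.1, -0.2]
finger_gap: 0.682
gripper_force: 70.2
```

```bash
python3 - <<'E'
from h import *
st(); level(h); level(h,"scene")
p,Q=here();Rf=tilt(45.4,h,yg); G=lambda x,z: np.array([.5075,-.185,z])+x*np.array([.113,-.994,0])
chain([(G(-.250,.032),Rf,4),(G(-.1835,.032),Rf,6)])
E
```

```text
{'t': 15.6, 'q': [0.314, 0.842, 1.826, -1.001, 0.977, 1.003], 'tcp_pos': [0.479, 0.065, 0.067], 'force': [-3.428, 6.085, -0.217], 'gripper_force': 70.151, 'finger_gap': 0.682} z [ 0.08  -0.708 -0.702] y [0.994 0.111 0.001]
floor n 536 slope along,cross deg [19.5 -0. ] inner floor z at s=0,.06 0.0455 0.0667 tcp z 0.067
extent s [-0.018  0.146] t [-0.041  0.039]
floor n 128 slope along,cross deg [19.6 -0.3] inner floor z at s=0,.06 0.0456 0.067 tcp z 0.0671
extent s [-0.019  0.147] t [-0.042  0.04 ]
4 x [0.006, -0.0, 0.0064, -0.0, -0.0, -0.04] -> [0.479 0.064 0.032]
6 x [-0.0078, 0.0, 0.0079, 0.0, -0.0, 0.0] -> [ 0.487 -0.003  0.032]
```

The tray's far end came down on the handle and pivoted in the grip by about 20°. I should have lowered it farther out. I'll lift, back off and re-level it.

drive_tool([
  [-0.014,0,-0.014,0,0,0,-1],
  [-0.014,0,-0.014,0,0,0,-1],
  [-0.014,0,-0.014,0,0,0,-1],
  [0.014,0,-0.014,0,0,0,-1],
  [0.014,0,-0.014,0,0,0,-1],
  [0,0,0,0,-6.4,0,-1],
  [0,0,0,0,-6.4,0,-1],
  [0,0,0,0,-6.4,0,-1],
  [0,0,0,0,0,0,-1],
])

```text
t: 16.6
tcp_pos: [0.4744, 0.1046, 0.1238]
tool_rot: [0.562, 0.631, -0.357, 0.399]
force: [-0.5, -0.5, -1.6]
finger_gap: 0.682
gripper_force: 69.4
```

```bash
python3 - <<'E'
from h import *
st(); level(h); level(h,"scene")
im,P,*_=snap("top")
q=P[220:250,290:312].reshape(-1,3); q=q[q[:,2]>.07]; print("handle",q.mean(0).round(4))
x,y,z=P[...,0],P[...,1],P[...,2]
q=P[(x>.35)&(x<.65)&(y<.0)&(y>-.32)&(z>.03)&(z<.105)]; r=cv2.minAreaRect((q[:,:2]*1000).astype(np.float32)); print(r)
p,Q=here();Rf=tilt(np.degrees(np.arccos(-Q[2,2])),h,yg); G=lambda x,z: np.array([.5075,-.185,z])+x*np.array([.113,-.994,0])
chain([(G(-.285,.034),Rf,6),(G(-.1835,.034),Rf,6)])
E
```

```text
{'t': 16.6, 'q': [0.482, 0.899, 1.709, -1.037, 1.367, 1.064], 'tcp_pos': [0.474, 0.105, 0.124], 'force': [-0.512, -0.543, -1.605], 'gripper_force': 69.356, 'finger_gap': 0.682} z [ 0.102 -0.898 -0.427] y [ 0.993  0.114 -0.002]
floor n 611 slope along,cross deg [36.7 -0.9] inner floor z at s=0,.06 0.0982 0.143 tcp z 0.1247
extent s [-0.018  0.112] t [-0.041  0.039]
floor n 1 slope along,cross deg [0.3 0.1] inner floor z at s=0,.06 0.1265 0.1268 tcp z 0.1255
extent s [-0.019  0.112] t [-0.043  0.038]
handle [ 0.4945 -0.0722  0.0889]
((511.10784912109375, -199.8084716796875), (188.01910400390625, 289.56951904296875), 13.148404121398926)
6 x [0.0135, -0.0001, 0.0074, 0.0, -0.0, -0.01] -> [0.475 0.098 0.034]
6 x [-0.0073, -0.0, 0.0153, 0.0, 0.0, -0.0] -> [ 0.487 -0.003  0.034]
```

drive_tool([
  [0,0,0,0,6.2,0,-1],
  [0,0,0,0,6.2,0,-1],
  [0,0,0,0,6.2,0,-1],
  [0,0,0,0,6.2,0,-1],
  [0,0,0,0,6.2,0,-1],
  [0,0,0,0,6.2,0,-1],
  [0,0,0,0,0,0,-1],
  [0,0,0,0,0,0,-1],
])

```text
t: 17.55
tcp_pos: [0.4753, 0.1027, 0.1268]
tool_rot: [0.648, 0.724, -0.158, 0.179]
force: [-0.0, 0.1, -1.7]
finger_gap: 0.678
gripper_force: 69.3
```

```bash
python3 - <<'E'
from h import *
st(); c=level(h); level(h,"scene")
p,Q=here();Rf=tilt(np.degrees(np.arccos(-Q[2,2])-np.arctan(c[0])),h,yg); G=lambda x,z: np.array([.5075,-.185,z])+x*np.array([.113,-.994,0])
chain([(G(-.290,.034),Rf,6),(G(-.1835,.034),Rf,8)])
E
```

```text
{'t': 17.55, 'q': [0.252, 0.622, 1.831, -0.644, 0.871, 0.609], 'tcp_pos': [0.475, 0.103, 0.127], 'force': [-0.014, 0.103, -1.712], 'gripper_force': 69.307, 'finger_gap': 0.678} z [ 0.054 -0.46  -0.886] y [0.994 0.111 0.003]
floor n 585 slope along,cross deg [-0.4  0.2] inner floor z at s=0,.06 0.1071 0.1067 tcp z 0.1261
extent s [-0.018  0.125] t [-0.045  0.044]
floor n 187 slope along,cross deg [ 0.2 -0.4] inner floor z at s=0,.06 0.1053 0.1055 tcp z 0.1256
extent s [-0.018  0.125] t [-0.043  0.043]
6 x [0.007, -0.0001, 0.0135, 0.01, -0.07, 0.0] -> [0.475 0.103 0.034]
8 x [-0.0118, 0.0, 0.0063, 0.0, -0.0, -0.0] -> [ 0.487 -0.003  0.034]
```

drive_tool([
  [0.0076,0,0.0147,0,0,0,-1],
  [0.0076,0,0.0147,0,0,0,-1],
  [0.0076,0,0.0147,0,0,0,-1],
  [0.0076,0,0.0147,0,0,0,-1],
  [0.0076,0,0.0147,0,0,0,-1],
  [0.0068,0,0.0132,0,0,0,-1],
  [0,0,0,0,0,0,-1],
  [0,0,0,0,0,0,-1],
])

```text
t: 18.45
tcp_pos: [0.475, 0.1038, 0.0273]
tool_rot: [0.646, 0.725, -0.159, 0.178]
force: [-0.7, 0.1, -1.4]
finger_gap: 0.682
gripper_force: 69.3
```

```bash
python3 - <<'E'
from h import *
st(); c=level(h); level(h,"scene")
p,Q=here();Rf=Q; G=lambda x,z: np.array([.5075,-.185,z])+x*np.array([.113,-.994,0])
chain([(G(-.1835,p[2]),tilt(27.6,h,yg),8)])
E
```

```text
{'t': 18.45, 'q': [0.254, 0.813, 1.855, -0.783, 0.709, 0.802], 'tcp_pos': [0.475, 0.104, 0.027], 'force': [-0.724, 0.146, -1.408], 'gripper_force': 69.302, 'finger_gap': 0.682} z [ 0.053 -0.46  -0.886] y [ 0.993  0.115 -0.001]
floor n 482 slope along,cross deg [ 0.1 -0.6] inner floor z at s=0,.06 0.0069 0.0071 tcp z 0.0278
extent s [-0.018  0.148] t [-0.049  0.049]
floor n 185 slope along,cross deg [-0.2 -2.1] inner floor z at s=0,.06 0.0073 0.0071 tcp z 0.0281
extent s [-0.018  0.148] t [-0.049  0.045]
8 x [-0.0119, -0.0001, 0.0062, 0.01, -0.0, 0.01] -> [ 0.487 -0.003  0.028]
```

drive_tool([
  [-0.0119,0,0.0062,0,0,0,-1],
  [-0.0119,0,0.0062,0,0,0,-1],
  [-0.0119,0,0.0062,0,0,0,-1],
  [-0.0119,0,0.0062,0,0,0,-1],
  [-0.0119,0,0.0062,0,0,0,-1],
  [-0.0119,0,0.0062,0,0,0,-1],
  [-0.0119,0,0.0062,0,0,0,-1],
  [-0.0119,0,0.0062,0,0,0,-1],
  [0,0,0,0,0,0,-1],
])

```text
t: 19.45
tcp_pos: [0.4876, -0.0052, 0.0279]
tool_rot: [0.647, 0.724, -0.159, 0.178]
force: [0.1, -0.5, -1.5]
finger_gap: 0.678
gripper_force: 69.3
```

drive_tool([
  [0.0009,0,0.0018,0,0,0,-1],
  [0,0,0,0,0,0,-1],
])

```text
t: 19.65
tcp_pos: [0.4875, -0.003, 0.0256]
tool_rot: [0.646, 0.725, -0.158, 0.178]
force: [0.6, -0.1, -1.2]
finger_gap: 0.681
gripper_force: 69.3
```

drive_tool([
  [0.0007,0,0.0013,0,0,0,-1],
  [0,0,0,0,0,0,-1],
])

```text
t: 19.85
tcp_pos: [0.4875, -0.0027, 0.0242]
tool_rot: [0.646, 0.725, -0.158, 0.178]
force: [-0.2, -0.4, -1.5]
finger_gap: 0.681
gripper_force: 69.3
```

```bash
python3 - <<'E'
from h import *
st(); c=level(h); level(h,"scene")
im,P,*_=snap("scene"); save(cv2.resize(im[150:350,100:380],None,fx=2.4,fy=2.4),"s5.png")
E
```

```text
{'t': 19.85, 'q': [0.034, 0.81, 1.924, -0.969, 0.593, 0.788], 'tcp_pos': [0.487, -0.003, 0.024], 'force': [-0.246, -0.369, -1.504], 'gripper_force': 69.256, 'finger_gap': 0.681} z [ 0.054 -0.459 -0.887] y [0.993 0.115 0.001]
floor n 113 slope along,cross deg [10.4 -4.5] inner floor z at s=0,.06 -0.0018 0.0092 tcp z 0.0242
extent s [-0.018  0.108] t [-0.049  0.049]
floor n 19 slope along,cross deg [23.  -6.7] inner floor z at s=0,.06 -0.0125 0.0129 tcp z 0.0243
extent s [-0.019  0.099] t [-0.048  0.042]
```

View pics/s5.png

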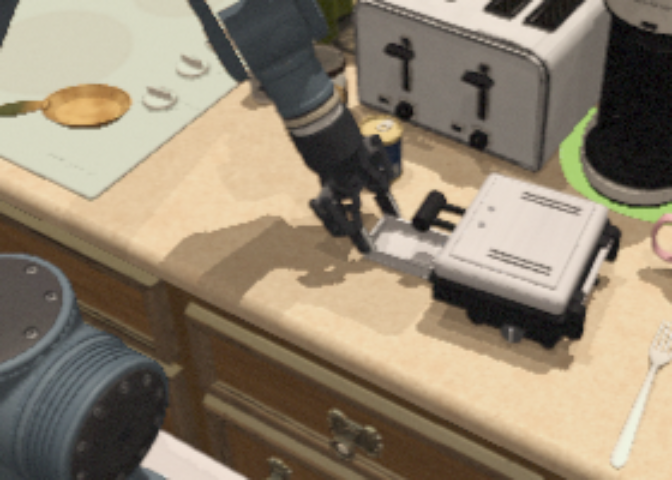

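The tray is under the spout at crop (405,248). I'll lower the last millimetre or so, then release.

drive_tool([
  [0.0005,0,0.0009,0,0,0,-1],
  [0,0,0,0,0,0,-1],
])

```text
t: 20.2
tcp_pos: [0.4876, -0.0032, 0.0233]
tool_rot: [0.647, 0.725, -0.158, 0.178]
force: [-0.6, 0.1, -2.0]
finger_gap: 0.68
gripper_force: 69.3
```

drive_tool([
  [0.0005,0,0.0009,0,0,0,-1],
  [0,0,0,0,0,0,-1],
])

```text
t: 20.4
tcp_pos: [0.4877, -0.0032, 0.0228]
tool_rot: [0.647, 0.725, -0.158, 0.178]
force: [-0.5, 1.9, 3.9]
finger_gap: 0.678
gripper_force: 69.8
```

drive_tool([
  [0,0,0,0,0,0,0.5],
  [0,0,0,0,0,0,1],
  [0,0,0,0,0,0,1],
  [0,0,0,0,0,0,1],
  [0,0,-0.01,0,0,0,1],
  [0,0,-0.02,0,0,0,1],
  [0,0,-0.03,0,0,0,1],
  [0,0,-0.04,0,0,0,1],
  [0,0,-0.04,0,0,0,1],
  [0,0,0,0,0,0,1],
])

```text
t: 21.4
tcp_pos: [0.4823, 0.0636, 0.1509]
tool_rot: [0.646, 0.725, -0.154, 0.181]
force: [1.3, -0.6, -0.1]
finger_gap: 0.999
gripper_force: 0.0
```

```bash
python3 - <<'E'
from h import *
st()
for n in("top","scene"):
    im,P,*_=snap(n); q=P.reshape(-1,3); r=q-np.array([.5075,-.185,0]); s=r@h; t=r@yg
    m=(s<-.133)&(s>-.215)&(abs(t)<.06)&(q[:,2]>.012)&(q[:,2]<.04)
    print(n,"tray s",np.percentile(s[m],[0.5,1,99])*1000,"t",np.percentile(t[m],[1,99])*1000,"z99",np.percentile(q[m,2],99))
    m=(s<-.10)&(s>-.135)&(abs(t)<.04)&(q[:,2]>.07)&(q[:,2]<.1)
    print("handle s",np.percentile(s[m],[2,98])*1000,"t",np.percentile(t[m],[2,50,98])*1000,"ztop",np.percentile(q[m,2],[90,95]))
    save(im,n+"6.png")
R0=tilt(0,h,yg); hd=np.array([.4944,-.0697,.080])
chain([(tcp(hd+.09*up,R0),R0,8),(tcp(hd,R0),R0,6)])
E
```

```text
{'t': 21.4, 'q': [0.171, 0.567, 1.848, -0.655, 0.86, 0.525], 'tcp_pos': [0.482, 0.064, 0.151], 'force': [1.256, -0.595, -0.135], 'gripper_force': 0.0, 'finger_gap': 0.999} z [ 0.063 -0.457 -0.887] y [0.993 0.117 0.01 ]
top tray s [-189.21548709 -189.1509593  -133.8106752 ] t [-31.3065461   30.08039662] z99 0.026284894607290114
handle s [-128.25631332 -100.8348392 ] t [-24.22367693  -0.38624196  23.28528092] ztop [0.09368731 0.09434735]
scene tray s [-190.44704809 -189.85698438 -134.25903941] t [-31.73357017  32.21259503] z99 0.024719902025583183
handle s [-127.14863065 -101.32856786] t [-25.65213237  -7.90665716  23.65232122] ztop [0.09210236 0.0928644 ]
8 x [-0.0167, -0.0001, 0.0023, 0.03, 3.44, 0.01] -> [ 0.494 -0.07   0.165]
6 x [0.0, 0.0, 0.015, 0.0, 0.0, -0.0] -> [ 0.494 -0.07   0.075]
```

View pics/scene6.png

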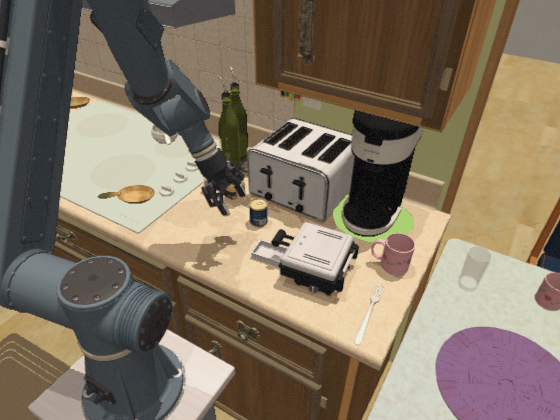

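The tray lies flat with its near end at grill x = -190 mm, so its far end is at about -60 mm and the spout is above it. In this view the tray is at (268,254) and the handle at (282,240). I'll go to the handle now.

drive_tool([
  [-0.0167,0,0.0023,0,3.44,0,1],
  [-0.0167,0,0.0023,0,3.44,0,1],
  [-0.0167,0,0.0023,0,3.44,0,1],
  [-0.0167,0,0.0023,0,3.44,0,1],
  [-0.0167,0,0.0023,0,3.44,0,1],
  [-0.0167,0,0.0023,0,3.44,0,1],
  [-0.0167,0,0.0023,0,3.44,0,1],
  [-0.0167,0,0.0023,0,3.44,0,1],
  [0,0,0,0,0,0,1],
  [0,0,0,0,0,0,1],
], newtons=50)

```text
t: 22.5
tcp_pos: [0.4938, -0.071, 0.163]
tool_rot: [0.667, 0.745, -0.001, -0.001]
force: [-0.4, 0.5, 0.3]
finger_gap: 1.0
gripper_force: 0.0
```

```bash
python3 - <<'E'
from h import *
st()
R0=tilt(0,h,yg); hd=np.array([.4944,-.0697,.080])
chain([(tcp(hd+.06*up,R0),R0,2),(tcp(hd,R0),R0,5)])
E
```

```text
{'t': 22.5, 'q': [-0.367, 0.486, 1.824, -0.001, 0.833, -0.477], 'tcp_pos': [0.494, -0.071, 0.163], 'force': [-0.45, 0.545, 0.275], 'gripper_force': 0.0, 'finger_gap': 1.0} z [-0.002  0.    -1.   ] y [ 0.994  0.111 -0.002]
2 x [0.0006, 0.0004, 0.014, -0.07, -0.02, -0.06] -> [ 0.494 -0.07   0.135]
5 x [0.0, 0.0, 0.012, 0.0, 0.0, -0.0] -> [ 0.494 -0.07   0.075]
```

drive_tool([
  [0.0006,0.0004,0.014,0,0,0,1],
  [0.0006,0.0004,0.014,0,0,0,1],
  [0,0,0.012,0,0,0,1],
  [0,0,0.012,0,0,0,1],
  [0,0,0.012,0,0,0,1],
  [0,0,0.012,0,0,0,1],
  [0,0,0.012,0,0,0,1],
  [0,0,0,0,0,0,1],
])

```text
t: 23.3
tcp_pos: [0.4949, -0.0689, 0.0746]
tool_rot: [0.666, 0.746, -0.001, -0.001]
force: [-0.3, 0.1, -0.7]
finger_gap: 1.0
gripper_force: 0.0
```

drive_tool([
  [0,0,0,0,0,0,0.4],
  [0,0,0,0,0,0,0.2],
  [0,0,0,0,0,0,0],
  [0,0,0,0,0,0,-1],
  [0,0,0,0,0,0,-1],
  [0,0,0,0,0,0,-1],
  [0,0,0,0,0,0,-1],
])

```text
t: 24.0
tcp_pos: [0.4951, -0.0694, 0.077]
tool_rot: [0.665, 0.747, -0.0, 0.0]
force: [-3.1, -1.4, 6.1]
finger_gap: 0.574
gripper_force: 52.8
```

```bash
python3 - <<'E'
from h import *
st(); p,Q=here()
r=np.hypot(.198,.016); a0=np.arctan2(.016,.198)
th=np.radians(np.array([0,1,3,6,10,14,18,22,26,30,34,38,42,46,50,54,58,62,66,70,74,77,79.5,81,81.9]))
X=r*np.cos(a0+th); Z=r*np.sin(a0+th)
for i in range(1,len(th)): print(np.degrees(th[i]).round(1),"dx",(X[i]-X[i-1]).round(4),"dz",(-(Z[i]-Z[i-1])).round(4), "tcp", (p-h*(X[i]-X[0])+up*(Z[i]-Z[0])).round(4))
E
```

```text
{'t': 24.0, 'q': [-0.363, 0.643, 1.878, -0.002, 0.62, -0.476], 'tcp_pos': [0.495, -0.069, 0.077], 'force': [-3.059, -1.407, 6.128], 'gripper_force': 52.841, 'finger_gap': 0.574} z [-0.    -0.001 -1.   ] y [ 0.993  0.115 -0.   ]
1.0 dx -0.0003 dz -0.0035 tcp [ 0.4951 -0.0697  0.0805]
3.0 dx -0.0008 dz -0.0069 tcp [ 0.4952 -0.0705  0.0874]
6.0 dx -0.0016 dz -0.0103 tcp [ 0.4954 -0.0721  0.0976]
10.0 dx -0.003 dz -0.0135 tcp [ 0.4957 -0.0751  0.1112]
14.0 dx -0.004 dz -0.0133 tcp [ 0.4962 -0.0791  0.1245]
18.0 dx -0.0049 dz -0.013 tcp [ 0.4967 -0.0839  0.1374]
22.0 dx -0.0058 dz -0.0126 tcp [ 0.4974 -0.0897  0.15  ]
26.0 dx -0.0066 dz -0.0122 tcp [ 0.4981 -0.0963  0.1622]
30.0 dx -0.0075 dz -0.0117 tcp [ 0.499  -0.1037  0.1739]
34.0 dx -0.0083 dz -0.0111 tcp [ 0.4999 -0.1119  0.185 ]
38.0 dx -0.009 dz -0.0105 tcp [ 0.5009 -0.1209  0.1955]
42.0 dx -0.0097 dz -0.0099 tcp [ 0.502  -0.1306  0.2054]
46.0 dx -0.0104 dz -0.0092 tcp [ 0.5032 -0.1409  0.2146]
50.0 dx -0.011 dz -0.0084 tcp [ 0.5045 -0.1519  0.223 ]
54.0 dx -0.0116 dz -0.0076 tcp [ 0.5058 -0.1634  0.2306]
58.0 dx -0.0121 dz -0.0068 tcp [ 0.5071 -0.1754  0.2374]
62.0 dx -0.0125 dz -0.0059 tcp [ 0.5085 -0.1878  0.2434]
66.0 dx -0.0129 dz -0.0051 tcp [ 0.51   -0.2007  0.2484]
70.0 dx -0.0132 dz -0.0041 tcp [ 0.5115 -0.2138  0.2526]
74.0 dx -0.0135 dz -0.0032 tcp [ 0.513  -0.2272  0.2558]
77.0 dx -0.0102 dz -0.0018 tcp [ 0.5142 -0.2374  0.2576]
79.5 dx -0.0086 dz -0.0011 tcp [ 0.5151 -0.246   0.2586]
81.0 dx -0.0052 dz -0.0005 tcp [ 0.5157 -0.2511  0.2591]
81.9 dx -0.0031 dz -0.0002 tcp [ 0.5161 -0.2542  0.2593]
```

drive_tool([
  [-0.0003,0,-0.0035,0,0,0,-1],
  [-0.0008,0,-0.0069,0,0,0,-1],
  [-0.0016,0,-0.0103,0,0,0,-1],
  [-0.003,0,-0.0135,0,0,0,-1],
  [-0.004,0,-0.0133,0,0,0,-1],
  [-0.0049,0,-0.013,0,0,0,-1],
  [0,0,0,0,0,0,-1],
])

```text
t: 24.7
tcp_pos: [0.4969, -0.0849, 0.1381]
tool_rot: [0.666, 0.746, -0.001, 0.001]
force: [-3.2, -5.1, -5.5]
finger_gap: 0.571
gripper_force: 53.6
```

```bash
python3 - <<'E'
from h import *
st(); im,P,*_=snap("scene"); save(cv2.resize(im[150:350,180:460],None,fx=2.4,fy=2.4),"s7.png")
E
```

```text
{'t': 24.7, 'q': [-0.39, 0.533, 1.833, -0.003, 0.774, -0.503], 'tcp_pos': [0.497, -0.085, 0.138], 'force': [-3.227, -5.11, -5.514], 'gripper_force': 53.621, 'finger_gap': 0.571} z [ 0.    -0.002 -1.   ] y [0.993 0.114 0.   ]
```

View pics/s7.png

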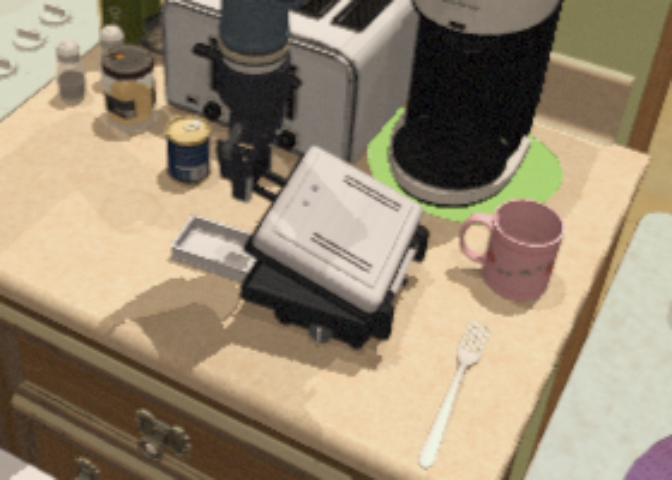

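The lid is rising with the handle held at crop (245,185), and the tray is in place at (212,248). Continuing along the arc.

drive_tool([
  [-0.0058,0,-0.0126,0,0,0,-1],
  [-0.0066,0,-0.0122,0,0,0,-1],
  [-0.0075,0,-0.0117,0,0,0,-1],
  [-0.0083,0,-0.0111,0,0,0,-1],
  [-0.009,0,-0.0105,0,0,0,-1],
  [-0.0097,0,-0.0099,0,0,0,-1],
  [0,0,0,0,0,0,-1],
])

```text
t: 25.45
tcp_pos: [0.5023, -0.1318, 0.2055]
tool_rot: [0.666, 0.746, -0.001, 0.001]
force: [-1.1, -3.9, -8.8]
finger_gap: 0.577
gripper_force: 54.4
```

drive_tool([
  [-0.0104,0,-0.0092,0,0,0,-1],
  [-0.011,0,-0.0084,0,0,0,-1],
  [-0.0116,0,-0.0076,0,0,0,-1],
  [-0.0121,0,-0.0068,0,0,0,-1],
  [0,0,0,0,0,0,-1],
])

```text
t: 25.95
tcp_pos: [0.5075, -0.1767, 0.2377]
tool_rot: [0.666, 0.746, -0.0, 0.0]
force: [-0.6, -2.8, -11.3]
finger_gap: 0.576
gripper_force: 54.6
```

```bash
cat >> h.py <<'E'
def lid():
    p,Q=here(); hg=np.array([.5168,-.2665,.064])
    g=p-.005*Q[:,2]-hg; print("handle rel hinge",(g@-h).round(4),(g[2]).round(4),"r",np.hypot(g@h,g[2]).round(4),"theta from tcp",(np.degrees(np.arctan2(g[2],-(g@h)))-4.62).round(2))
    for n in("scene","top"):
        im,P,*_=snap(n); q=P.reshape(-1,3)-hg; s=-(q@h); t=q@yg; z=q[:,2]
        m=(abs(t)<.08)&(np.hypot(s,z)<.157)&(np.hypot(s,z)>.03)&(s>-.12)&(z>.03)
        if m.sum()<40: print(n,"few",m.sum());continue
        a=np.degrees(np.arctan2(z[m],s[m])); S=np.c_[s[m],z[m]]; hh,e=np.histogram(a,bins=np.arange(-5,130,2)); b=e[hh.argmax()]
        k=abs(a-b-1)<8; S=S[k]; v=np.linalg.svd(S-S.mean(0),full_matrices=False)[2][0]
        print(n,k.sum(),"face direction deg",np.degrees(np.arctan2(v[1],v[0]))%180,"centroid",S.mean(0).round(4))
E
python3 - <<'E'
from h import *
st(); lid()
E
```

```text
{'t': 25.95, 'q': [-0.543, 0.42, 1.661, -0.001, 1.06, -0.655], 'tcp_pos': [0.507, -0.177, 0.238], 'force': [-0.606, -2.795, -11.292], 'gripper_force': 54.605, 'finger_gap': 0.576} z [ 0.    -0.001 -1.   ] y [0.994 0.112 0.   ]
handle rel hinge 0.0903 0.1787 r 0.2002 theta from tcp 58.56
scene 1182 face direction deg 56.25096013253098 centroid [0.0379 0.1154]
top 68 face direction deg 54.76515303093983 centroid [0.0478 0.1269]
```

drive_tool([
  [-0.0125,0,-0.0054,0,0,0,-1],
  [-0.0129,0,-0.0046,0,0,0,-1],
  [-0.0132,0,-0.0037,0,0,0,-1],
  [-0.0135,0,-0.0028,0,0,0,-1],
  [0,0,0,0,0,0,-1],
  [0,0,0,0,0,0,-1],
])

```text
t: 26.65
tcp_pos: [0.5135, -0.2285, 0.2549]
tool_rot: [0.666, 0.746, -0.0, 0.001]
force: [-5.7, -0.0, -0.2]
finger_gap: 0.576
gripper_force: 55.7
```

```bash
python3 - <<'E'
from h import *
st(); lid()
p,Q=here(); hg=np.array([.5168,-.2665,.064]); g=hg-.012*h+up*(.198); print(g,(g+.005*Q[:,2]-p)@Q)
E
```

```text
{'t': 26.65, 'q': [-0.617, 0.431, 1.583, -0.001, 1.126, -0.73], 'tcp_pos': [0.514, -0.229, 0.255], 'force': [-5.675, -0.002, -0.172], 'gripper_force': 55.677, 'finger_gap': 0.576} z [ 0.001 -0.002 -1.   ] y [0.994 0.113 0.001]
handle rel hinge 0.0381 0.1959 r 0.1996 theta from tcp 74.37
scene 889 face direction deg 71.49046840599117 centroid [0.0085 0.1253]
top 91 face direction deg 148.31257549866763 centroid [0.0395 0.1476]
[ 0.515444 -0.254572  0.262   ] [-0.02626298 -0.00109313 -0.00203454]
```

```bash
python3 - <<'E'
from h import *
hg=np.array([.5168,-.2665,.064])
for n in("scene0","top0"):
    P=np.load(n+".npz")["P"]; q=P.reshape(-1,3)-hg; s=-(q@h); t=q@yg; z=q[:,2]
    m=(abs(t)<.08)&(np.hypot(s,z)<.157)&(np.hypot(s,z)>.05)&(s>.03)&(z>.02)&(z<.045)
    S=np.c_[s[m],z[m]]; v=np.linalg.svd(S-S.mean(0),full_matrices=False)[2][0]; print(n,m.sum(),np.degrees(np.arctan(v[1]/v[0])),S.mean(0))
E
```

```text
scene0 1844 -1.0116901392240125 [0.09427818 0.03237686]
top0 3444 -1.3049001940020377 [0.09583849 0.03315503]
```

drive_tool([
  [-0.0085,0,-0.0012,0,0,0,-1],
  [-0.0085,0,-0.0007,0,0,0,-1],
  [-0.007,0,-0.0003,0,0,0,-1],
  [-0.003,0,0,0,0,0,-1],
  [0,0,0,0,0,0,-1],
  [0,0,0,0,0,0,-1],
])

```text
t: 27.35
tcp_pos: [0.5166, -0.255, 0.2579]
tool_rot: [0.666, 0.746, -0.0, 0.001]
force: [-4.9, 1.5, 2.9]
finger_gap: 0.57
gripper_force: 55.9
```

```bash
python3 - <<'E'
from h import *
st(); lid()
im,P,*_=snap("scene"); save(cv2.resize(im[100:340,150:460],None,fx=2.4,fy=2.4),"s8.png")
E
```

```text
{'t': 27.35, 'q': [-0.652, 0.446, 1.545, -0.001, 1.148, -0.765], 'tcp_pos': [0.517, -0.255, 0.258], 'force': [-4.9, 1.54, 2.854], 'gripper_force': 55.949, 'finger_gap': 0.57} z [ 0.001 -0.002 -1.   ] y [0.994 0.113 0.001]
handle rel hinge 0.0115 0.1989 r 0.1992 theta from tcp 82.07
scene 771 face direction deg 80.55750457438741 centroid [-0.0075  0.1247]
top 251 face direction deg 86.05020563792222 centroid [0.0233 0.1222]
```

View pics/s8.png

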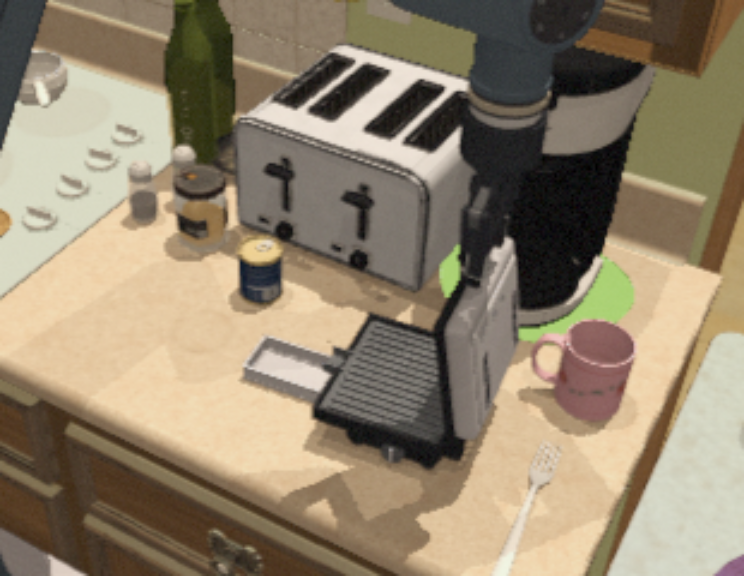

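The lid is held at its balance point, with the handle at crop (485,255). The tray is under the spout at (290,370) and the bystanders have not moved. The lid angle reads 81.7° from the camera and 82.1° from the arm. I'll let it settle, check once more and hand in.

drive_tool([
  [0,0,0,0,0,0,-1],
  [0,0,0,0,0,0,-1],
  [0,0,0,0,0,0,-1],
  [0,0,0,0,0,0,-1],
  [0,0,0,0,0,0,-1],
])

```text
t: 28.0
tcp_pos: [0.5166, -0.2548, 0.2578]
tool_rot: [0.666, 0.746, -0.0, 0.001]
force: [-5.0, 2.7, 2.5]
finger_gap: 0.571
gripper_force: 55.9
```

```bash
python3 - <<'E'
from h import *
st(); lid(); print(manip.sign_off())
E
```

```text
{'t': 28.0, 'q': [-0.652, 0.446, 1.545, -0.001, 1.148, -0.765], 'tcp_pos': [0.517, -0.255, 0.258], 'force': [-4.953, 2.657, 2.46], 'gripper_force': 55.915, 'finger_gap': 0.571} z [ 0.001 -0.002 -1.   ] y [0.994 0.113 0.001]
handle rel hinge 0.0116 0.1988 r 0.1992 theta from tcp 82.03
scene 761 face direction deg 80.88348281713557 centroid [-0.0077  0.1239]
top 255 face direction deg 86.60839882956799 centroid [0.023 0.123]
the job is handed in; nothing more can be done
None
```

The job is handed in at 28 s: the tray lies open side up under the spout, released, and the lid is held by its handle at about 82°; on the way in, the tray's end came down on the closed lid's handle once and pivoted in the grip, so I re-levelled it before placing it.

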